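Ready the ribbon dispenser

TASK

On the wrapping counter, get the ribbon dispenser ready for use: first press its orange cutter guard down until it clicks and stays shut by itself, then push the red spindle cap squarely down onto the stud on top of the ribbon spool until it snaps fully home. Keep pressing the cap firmly down after the click and finish like that, with the fingers still on the cap and pushing it onto its seat; do not let go. Leave the gift box, the loose ribbon roll and the tin where they stand.

Things in the scene. Friction and masses are not known exactly. Their poses are not given: they have to be found in the camera images.
- dispenser: Ribbon dispenser, fixed to the counter: black base plate 130 x 230 x 12 mm (x, y, z), origin at the centre of its underside, z up. The +y half carries an upright green ribbon spool (84 mm across, top at 48 mm) with the stud on its axis; the -y half the cutter with the orange hinged guard. Its place varies; it is turned up to 0.4 rad either way.
- stud_seat (a point): Centre of the cap's seat, the flat top of a dark collar 46 mm across, 56 mm above the counter; axes as the dispenser's. The stud rises 17 mm from it: 20 mm in diameter, its top 6 mm tapering to 12 mm. Three sprung steel balls bulge 4 mm out of its side, 8.5 mm above the seat; the cap's inner lip must be forced past them.
- seat_collar: The dark steel collar on top of the spool, fixed, 46 mm across and 8 mm high; origin at the centre of its underside. Its top face is the seat that the cap is pushed onto.
- cap_center (a point): Loose red spindle cap (40 g), standing upright. This point: on its axis, half-way up its 48 mm height; z up along the axis. From the underside: red skirt 41 mm in diameter, 0 to 19 mm; flange 54 mm in diameter, 19 to 24 mm; white grip knob 22 mm in diameter, 24 to 48 mm. The skirt is open below (19 mm deep) with a 3 mm thick lip of 23 mm bore at its mouth.
- cap: The same cap, origin at the centre of its underside. Set on the stud it stops 13 mm above the seat, on the balls; 6 to 12 N straight down forces it past, the resistance drops and the underside comes down to stud_seat, held there by the balls. It then lies on the seat with almost no force, so push on after the click, by the knob or on the flange.
- guard (a joint): Angle of the orange guard, a plate 75 mm from hinge to free edge, 80 mm wide, 4 mm thick. 0 = shut (level, top 52 mm above the counter), growing as the free edge lifts; starts at 0.45 to 0.75 rad and stays there. Near shut a weak spring lifts it again unless the sprung latch holds it: 6 to 12 N down on its outer half over the last 0.15 rad clicks it to about 0.
- guard_hinge (a point): Middle of the guard's hinge line, which runs along the dispenser's y at 50 mm above the counter. The shut guard lies from here 75 mm towards the dispenser's -x.
- guard_edge (a point): Middle of the guard's free edge, moving with the guard. The yellow latch, 30 mm wide, stands just beyond the shut edge and rises 11 mm above the shut guard's mid-plane.
- gift_box: Bystander: pink gift box with red ribbon, 72 x 72 x 52 mm, loose, origin under its centre.
- ribbon_roll: Bystander: dark green ribbon roll lying flat, 72 mm across, 36 mm high, loose, origin under its centre.
- tin: Bystander: round red tin with brass-coloured lid, 75 mm across, 54 mm high, loose, origin under its centre.
There are look-alikes about, which are no part of the job. Of the things that look like the cap, the largest one is meant.

How it is judged:
By the outcome, as a careful person would: the job done as asked, in the order asked, and still so for the second after the job is handed in, while the arm keeps its last pose, push and grip.
It also fails if it takes over 56 s, if anything falls off the work surface, if the arm or the gripper's body presses on something with over 40 N, if the wrist force passes 120 N, or if a joint passes its speed limit or range.

ROBOT

A 7-joint arm with a two-finger parallel gripper is mounted at the origin on the work surface. World frame = base frame: x ahead of the robot, y to its left, z up, the work surface at z = 0. Lengths are in mm, angles in rad, forces in N, time in s.
With the tool pointing down it reaches from about 425 to 875 mm from the base axis. Payload 4.7 kg.
Tool frame: the origin (TCP) lies at the very end of the fingers, on their centre line; the grasp point (between the pads) lies 19 mm behind it; z points along the fingers, y is the direction in which the jaws open and shut (so a half turn about z gives the same grasp; the last joint's range is limited). The gripper opens to 85 mm and grips with 20 to 120 N. Pads are 22 mm wide; open, the fingers measure 114 mm over their backs; the gripper's body (76 mm by 85 mm) begins 54 mm behind the grasp point. The pads swing forward as they close: fully open they stand 13 mm farther back than shut.
Start: joints at [1.121, 0.321, -0.07, 1.45, 0.023, 1.371, -0.057], TCP at [290.762, -581.362, 231.349] pointing down, gripper open.
Joint ranges: [-2.86, 2.86], [-0.3, 2.09], [-1.38, 1.24], [0.06, 2.45], [-1.56, 4.7], [0.09, 2.05], [-2.69, 2.69]. Speed limits (rad/s): [2.57, 2.57, 3.14, 3.14, 3.14, 3.14, 3.14].

INTERFACE

Orientations are given as [roll, pitch, yaw] about the fixed x, y, z axes, in that order (R = Rz(yaw) Ry(pitch) Rx(roll)).
In Python, from workcell import sensors, vision, manip gives the robot as it stands.
- The arm moves only by the tool move_arm, never from a script. Its arguments are lists of equal length, an entry for each row: "grip": the closure, from -1 (fully open) to 1 (shut); "xyz": the shift along the tool's x, y, z in cm, a list of three; "yaw": the turn about the tool's z in rad. In form: {"grip": [grip, ...], "xyz": [[x, y, z], ...], "yaw": [yaw, ...]}. A call has exactly 8 rows; each row shifts and turns the pose as measured when the row begins, along the tool's axes as they then stand; what a row does not reach is not made up. A row lasts 1/8 s, in which the tool goes at most 62.5 mm and 10.7 degrees, less where a joint would pass 70% of its speed; a pose out of reach is approached as far as the arm can. A call with a gripper value outside its range is refused whole. The fingers move at their own pace and stop on an object; the grip force is fixed at half the most. Time passes only in rows, so rows that do not move let the fingers close, or fill a call up. It gives the time, the measured TCP pose, the force and the opening at its end, in the units of the state.
- sensors.state(): the state, without advancing time (a new reading comes with each control period).
- vision.snapshot(name): name is "side" or "top"; returns the picture (400x640x3 uint8, blue, green, red); there is no depth.
- vision.camera_model(name): a dict with "vertical_fov" (degrees; the focal length in pixels is half the picture's height over the tangent of half this angle, whatever the lens; pixels are square), "cx", "cy" (the principal point, pixels), "k1" (the pictures are not rectified: a ray, as slopes to the right and down, at radius r is drawn at 1 + k1 r^2 times it, then the intrinsics apply), "world_to_cam" (4x4, takes a point from world to camera coordinates). Camera axes: x right, y down, z forward; pixel columns grow to the right and rows downward; lengths in mm; the calibration is good to about 2 mm. A picture is of the moment at which its call begins. camera_model takes no time and is no camera call.
- manip.job_done(): hands the job in, once; it reports no verdict.
The state is a dict: "time": time; "joints": joint angles; "qvel": joint speeds; "joint_efforts": joint torques, N m; "tool_pos": TCP position; "tool_rot": TCP orientation; "wrist_force": force on the tool from outside, world axes, zero at the start; "moment": the same for the moment, N m; "gripper_width": opening from 0.0 (shut) to 1.0 (fully open).
Only numpy, scipy, OpenCV 4.12 (cv2) and the standard library are available. Lean on these libraries where they do the work, as an engineer would, in place of code of your own. Each camera call takes 0.05 s, during which the arm holds its last target. There are 200 camera calls.

## Working session

There is one attempt and no reset: what is moved stays moved. The work goes in short steps, Python scripts to look and compute and a tool call to move; the robot and the scene stay as the last step left them, time stands still between calls to the robot, and variables do not carry over. Pictures are saved under pics/ and viewed, about 8 in all and at most 12, crops included, and the job is handed in when it is done.

Besides the shell and the picture viewer there is one more tool, called after "Emit:" as name(argument=value, ...), one argument or row to a line, values as JSON. move_arm: Moves the arm, as the interface text tells. Its arguments: {"type":"object","properties":{"grip":{"type":"array","items":{"type":"number"}},"xyz":{"type":"array","items":{"type":"array","items":{"type":"number"}}},"yaw":{"type":"array","items":{"type":"number"}}},"required":["grip","xyz","yaw"]}

```bash
mkdir -p pics; cat > h.py <<'E'
import numpy as np, cv2
from workcell import sensors, vision, manip
def snap(n,f):
    im=vision.snapshot(n); cv2.imwrite('pics/'+f+'.png',im); return im
def ray(n,u,v):
    m=vision.camera_model(n); f=200/np.tan(np.radians(m['vertical_fov'])/2)
    d=np.array([(u-m['cx'])/f,(v-m['cy'])/f]); s=d.copy()
    for _ in range(30): s=d/(1+m['k1']*(s@s))
    T=np.array(m['world_to_cam']); R=T[:3,:3]
    return -R.T@T[:3,3], R.T@np.array([s[0],s[1],1])
def onz(n,u,v,z):
    c,d=ray(n,u,v); return c+d*(z-c[2])/d[2]
def proj(n,p):
    m=vision.camera_model(n); f=200/np.tan(np.radians(m['vertical_fov'])/2)
    T=np.array(m['world_to_cam']); q=T[:3,:3]@np.array(p)+T[:3,3]; s=q[:2]/q[2]
    s=s*(1+m['k1']*(s@s)); return s*f+[m['cx'],m['cy']]
E
python3 - <<'E'
from h import *
a=snap('top','t0');b=snap('side','s0')
s=sensors.state();print(s)
for n in('top','side'):print(ray(n,320,200),vision.camera_model(n)['vertical_fov'])
E
```

```text
{'time': 0.1, 'joints': array([ 1.1210993 ,  0.32171566, -0.07007666,  1.45149065,  0.02261197,
        1.37078296, -0.05688345]), 'qvel': array([ 8.40291443e-04, -1.82114197e-03,  1.38726892e-03, -1.92315578e-03,
        1.18110481e-05, -1.15493802e-03,  2.06810990e-03]), 'joint_efforts': array([ 5.87052509e-04, -4.94877720e+01, -3.83512359e-01, -3.15209270e+01,
        1.30361147e-02,  7.46616104e-03, -3.35409243e-05]), 'tool_pos': array([ 290.5265289 , -580.96090403,  230.38567032]), 'tool_rot': array([-3.13998587e+00,  1.03806901e-04,  4.63834873e-01]), 'wrist_force': array([-0.0422924 ,  0.60658603, -0.96342978]), 'moment': array([ 0.01925343,  0.04577623, -0.03518512]), 'gripper_width': 1.0011241256916465}
(array([3.80673932e+02, 5.42094873e-01, 1.02304011e+03]), array([ 0.17036733,  0.03426433, -0.98500071])) 52.15485423086764
(array([158.18623318, 370.20413585, 665.51784944]), array([ 0.46529387, -0.46744912, -0.75183903])) 54.04755461494105
```

View pics/t0.png

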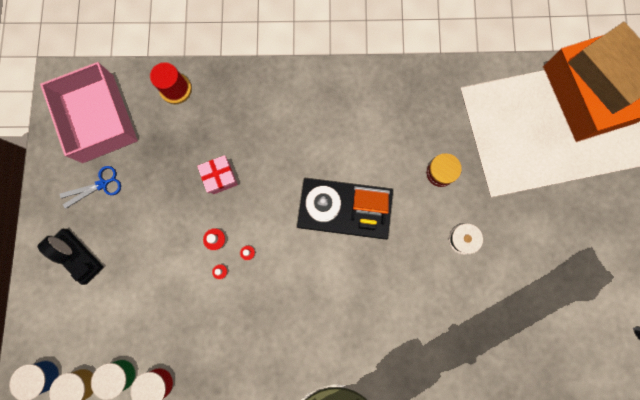

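View pics/s0.png

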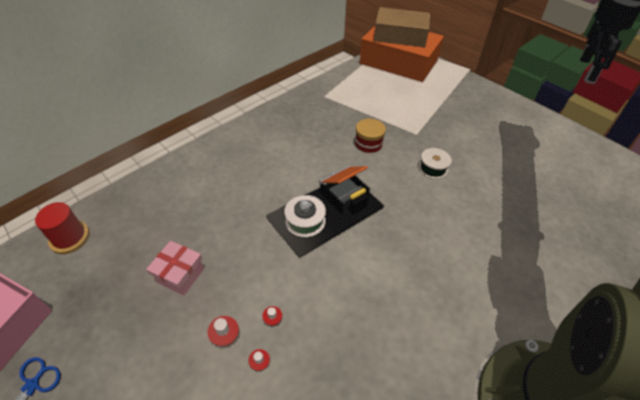

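Top view: the dispenser is at about (345,208), the largest cap at (214,239), and two smaller look-alikes sit near (248,253) and (220,271). The side view shows the same. I'll enlarge both for pixel readings.

```bash
python3 - <<'E'
import cv2,numpy as np
a=cv2.imread('pics/t0.png');b=cv2.imread('pics/s0.png')
A=cv2.resize(a[165:285,195:405],None,fx=3.8,fy=3.8,interpolation=cv2.INTER_CUBIC)[:, :798]
cv2.imwrite('pics/tc.png',A)
B=cv2.resize(b[150:380,190:390],None,fx=2.6,fy=2.6,interpolation=cv2.INTER_CUBIC)
cv2.imwrite('pics/sc.png',B)
E
```

```text
(no output)
```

View pics/tc.png

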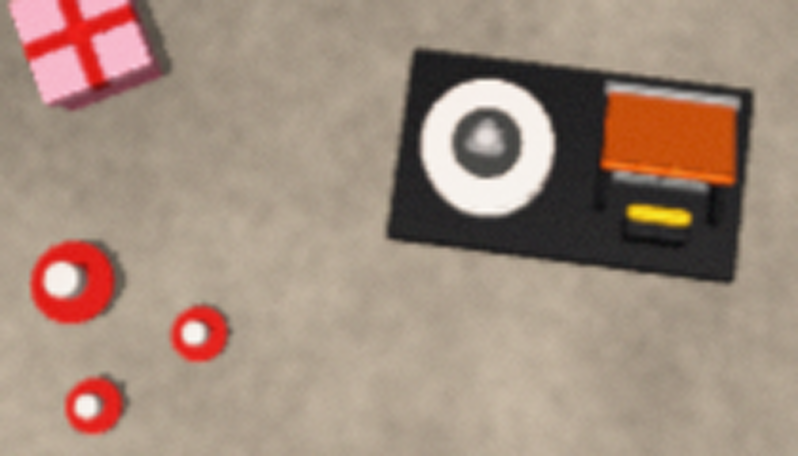

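View pics/sc.png

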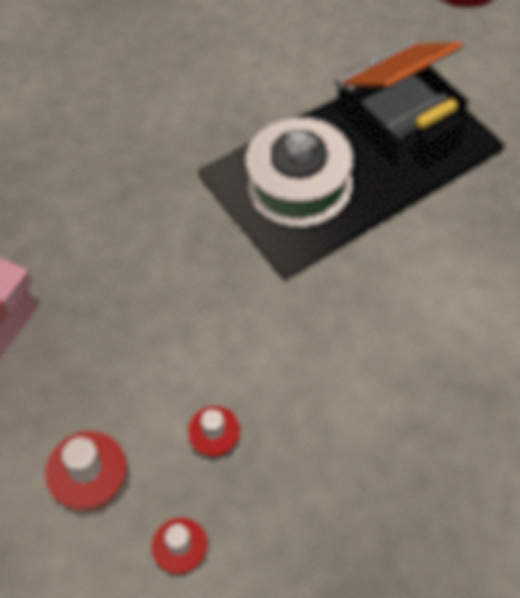

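```bash
python3 - <<'E'
from h import *
t=lambda u,v,z:onz('top',195+(u+.5)/3.8-.5,165+(v+.5)/3.8-.5,z)
s=lambda u,v,z:onz('side',190+(u+.5)/2.6-.5,150+(v+.5)/2.6-.5,z)
np.set_printoptions(precision=1,suppress=True)
C=np.array([t(*p,12) for p in[(415,50),(751,90),(734,281),(388,237)]])
print(C, C.mean(0))
for e in (C[0]-C[1],C[3]-C[2]):print('yaw',np.arctan2(-e[0],e[1]),np.linalg.norm(e))
for e in (C[0]-C[3],C[1]-C[2]):print('yaw',np.arctan2(e[1],e[0]),np.linalg.norm(e))
print('collar',t(487,143,56),s(299,155,56),'spool',t(488,147,48),s(300,160,48))
print('cap flange',t(73,282,24),s(87,471,24),'knob',t(62,279,48),s(80,453,48))
print('small',t(200,334,16),t(94,405,16))
print('latch',t(659,215,60),s(438,114,60),'guard hinge edge',t(606,95,52),t(739,103,52))
print('guard edge free', [ (z,t(669,176,z)) for z in (80,90,100)])
E
```

```text
[[ 613.    76.6   12. ]
 [ 583.8 -146.2   12. ]
 [ 457.6 -131.2   12. ]
 [ 487.9   93.7   12. ]] [535.6 -26.8  12. ]
yaw -0.1305326156602267 224.64747134997222
yaw -0.13388139540657484 226.9760895686853
yaw -0.13654141620088886 126.30497953205264
yaw -0.11818967083875219 127.07247039977418
collar [542.4  27.5  56. ] [538.6  31.3  56. ] spool [541.1  27.1  48. ] [539.3  29.7  48. ]
cap flange [459.2 295.5  24. ] [455.3 297.4  24. ] knob [459.2 295.4  48. ] [457.1 296.4  48. ]
small [425.6 214.4  16. ] [381.  281.1  16. ]
latch [495.3 -79.6  60. ] [491.2 -76.8  60. ] guard hinge edge [573.4 -48.3  52. ] [ 567.4 -132.5   52. ]
guard edge free [(80, array([516.9, -84.6,  80. ])), (90, array([515.5, -83.7,  90. ])), (100, array([514. , -82.8, 100. ]))]
```

Emit:
move_arm(
  grip=[1, 1, 1, 1, 1, 1, 1, 1],
  xyz=[
    [4.5, -3.6, 0],
    [4.5, -3.6, 0],
    [4.5, -3.6, 0],
    [4.5, -3.6, 0],
    [4.5, -3.6, 0],
    [4.5, -3.6, 0],
    [4.5, -3.6, 0],
    [4.5, -3.6, 0],
  ],
  yaw=[0, 0, 0, 0, 0, 0, 0, 0],
)

```text
time: 1.1
tool_pos: [485.8, -154.4, 226.2]
tool_rot: [-3.136, 0.004, 0.452]
wrist_force: [1.1, -0.0, -0.8]
gripper_width: 0.006
```

```bash
cat >> h.py <<'E'
def rel(p,yaw=None):
    from scipy.spatial.transform import Rotation as Ro
    s=sensors.state(); R=Ro.from_euler('xyz',s['tool_rot']).as_matrix()
    np.set_printoptions(precision=3,suppress=True)
    print('t',s['time'],'pos',s['tool_pos'],'rot',s['tool_rot'],'F',s['wrist_force'],'w',s['gripper_width'])
    print('shift cm',R.T@(np.array(p)-s['tool_pos'])/10, 'turn', None if yaw is None else s['tool_rot'][2]-yaw)
E
python3 -c "
from h import *
rel([519,-83,150],-.13)"
```

```text
t 1.1 pos [ 485.769 -154.426  226.152] rot [-3.136  0.004  0.452] F [ 1.144 -0.027 -0.792] w 0.005714924874924216
shift cm [ 6.139 -4.933  7.617] turn 0.5822702473578162
```

Emit:
move_arm(
  grip=[1, 1, 1, 1, 1, 1, 1, 1],
  xyz=[
    [3.1, -2.5, 0],
    [3.1, -2.5, 0],
    [0, 0, 1.8],
    [0, 0, 1.8],
    [0, 0, 1.8],
    [0, 0, 1.8],
    [0, 0, 0.4],
    [0, 0, 0],
  ],
  yaw=[0, 0, 0.146, 0.146, 0.146, 0.146, 0, 0],
)

```text
time: 2.1
tool_pos: [520.0, -71.3, 146.4]
tool_rot: [-3.137, 0.009, -0.134]
wrist_force: [0.5, 0.2, 0.0]
gripper_width: -0.001
```

```bash
python3 -c "
from h import *
rel([519,-83,120],-.13)
b=snap('side','s1')
cv2.imwrite('pics/s1c.png',cv2.resize(b[80:280,230:430],None,fx=3,fy=3,interpolation=cv2.INTER_CUBIC))"
```

```text
t 2.1 pos [520.039 -71.306 146.419] rot [-3.137  0.009 -0.134] F [0.53  0.246 0.05 ] w -0.0007430690838768084
shift cm [0.076 1.184 2.636] turn -0.0035239845714950535
```

View pics/s1c.png

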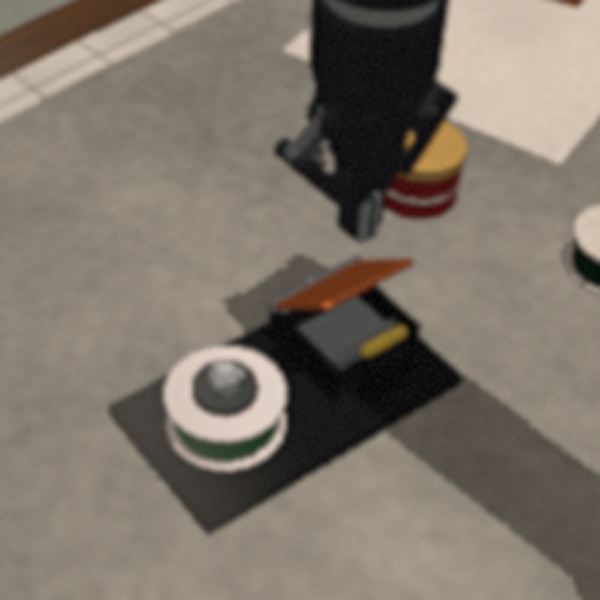

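Crop of the side view: the closed fingertips (360,235) hang over the raised guard. I'll centre them and press down.

Emit:
move_arm(
  grip=[1, 1, 1, 1, 1, 1, 1, 1],
  xyz=[
    [0, 0.6, 1],
    [0, 0.5, 1],
    [0, 0, 1],
    [0, 0, 1],
    [0, 0, 1],
    [0, 0, 1],
    [0, 0, 1],
    [0, 0, 1],
  ],
  yaw=[0, 0, 0, 0, 0, 0, 0, 0],
)

```text
time: 3.15
tool_pos: [519.1, -83.1, 63.0]
tool_rot: [-3.138, 0.006, -0.132]
wrist_force: [-0.7, 0.4, 2.1]
gripper_width: 0.001
```

Emit:
move_arm(
  grip=[1, 1, 1, 1, 1, 1, 1, 1],
  xyz=[
    [0, 0, 0.5],
    [0, 0, 0.5],
    [0, 0, 0.4],
    [0, 0, 0.4],
    [0, 0, 0.4],
    [0, 0, 0.4],
    [0, 0, 0.4],
    [0, 0, 0.4],
  ],
  yaw=[0, 0, 0, 0, 0, 0, 0, 0],
)

```text
time: 4.15
tool_pos: [518.3, -82.9, 51.6]
tool_rot: [3.134, 0.014, -0.132]
wrist_force: [-13.5, 2.5, 32.1]
gripper_width: 0.002
```

Emit:
move_arm(
  grip=[1, 1, 1, 1, 0, 0, 0, 0],
  xyz=[
    [0, 0, -0.5],
    [0, 0, -2],
    [0, 0, -4],
    [0, 0, -4],
    [-1, -5, 0],
    [-1, -6, 0],
    [-1, -6, 0],
    [-1, -6, 0],
  ],
  yaw=[0, 0, 0, 0, 0, 0, 0, 0],
)

```text
time: 5.15
tool_pos: [514.7, 150.3, 157.6]
tool_rot: [3.134, 0.006, -0.147]
wrist_force: [-0.5, -0.2, 0.7]
gripper_width: 0.498
```

```bash
python3 -c "
from h import *
rel([457.5,296,110])
b=snap('side','s2');t=snap('top','t2')
z=lambda i:cv2.resize(i,None,fx=4,fy=4,interpolation=cv2.INTER_CUBIC)
cv2.imwrite('pics/s2c.png',np.hstack([z(b[150:250,290:390]),z(t[165:265,310:410])]))"
```

```text
t 5.15 pos [514.7   150.283 157.62 ] rot [ 3.134  0.006 -0.147] F [-0.535 -0.168  0.723] w 0.49848075458074764
shift cm [ -7.756 -13.617   4.706] turn None
```

View pics/s2c.png

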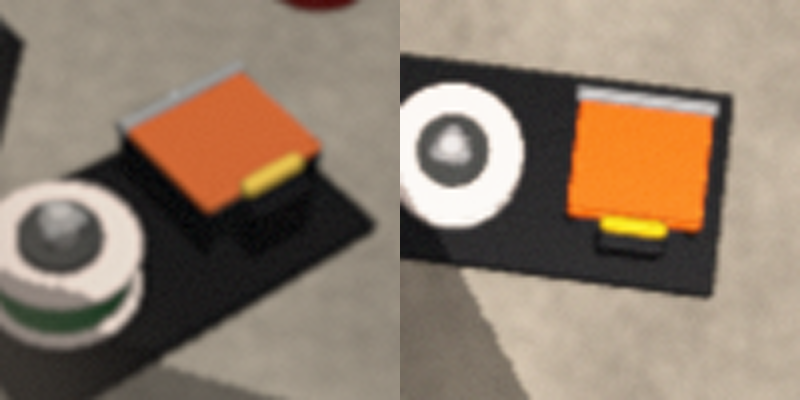

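Both views show the orange guard flat under the yellow latch (270,175 / 633,228), so it's holding shut. Next is moving to above the cap.

Emit:
move_arm(
  grip=[0, 0, 0, 0, 0, 0, 0, 0],
  xyz=[
    [-2.6, -4.3, 0.5],
    [-2.6, -4.3, 1],
    [-2, -4.3, 1.2],
    [-0.5, -0.7, 1],
    [0, 0, 1],
    [0, 0, 0],
    [0, 0, 0],
    [0, 0, 0],
  ],
  yaw=[0, 0, 0, 0, 0, 0, 0, 0],
)

```text
time: 6.25
tool_pos: [456.4, 303.2, 107.6]
tool_rot: [3.14, 0.006, -0.139]
wrist_force: [-0.3, 0.1, 0.2]
gripper_width: 0.501
```

```bash
python3 -c "
from h import *
rel([457.5,296,28])
b=snap('side','s3');t=snap('top','t3')
z=lambda i:cv2.resize(i,None,fx=4,fy=4,interpolation=cv2.INTER_CUBIC)
cv2.imwrite('pics/s3c.png',np.hstack([z(b[250:380,170:270]),z(t[165:295,170:270])]))"
```

```text
t 6.25 pos [456.417 303.186 107.558] rot [ 3.14   0.006 -0.139] F [-0.319  0.061  0.221] w 0.500820307036825
shift cm [0.252 0.682 7.956] turn None
```

View pics/s3c.png

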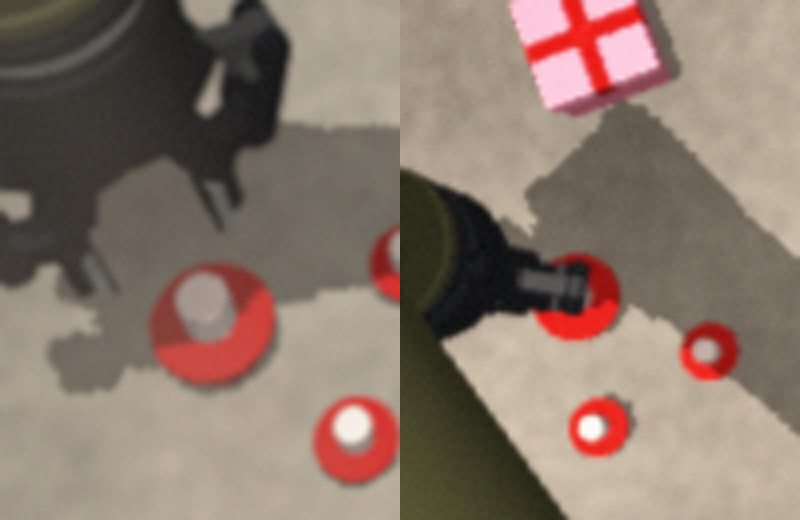

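Left: both fingertips straddle the knob's line at (107,293) and (230,225). Descending with the correction.

Emit:
move_arm(
  grip=[0, 0, 0, 0, 0, 1, 1, 1],
  xyz=[
    [0.3, 0.7, 1],
    [0, 0, 2],
    [0, 0, 2],
    [0, 0, 2],
    [0, 0, 0.8],
    [0, 0, 0.2],
    [0, 0, 0],
    [0, 0, 0],
  ],
  yaw=[0, 0, 0, 0, 0, 0, 0, 0],
)

```text
time: 7.35
tool_pos: [459.9, 297.6, 24.6]
tool_rot: [-3.139, 0.002, -0.139]
wrist_force: [-0.7, 0.2, -0.7]
gripper_width: 0.228
```

```bash
python3 -c "
from h import *
rel([540.5,29.3,130])"
```

```text
t 7.35 pos [459.861 297.649  24.647] rot [-3.139  0.002 -0.139] F [-0.732  0.246 -0.704] w 0.2282054528084378
shift cm [ 11.672  25.436 -10.625] turn None
```

Emit:
move_arm(
  grip=[1, 1, 1, 1, 1, 1, 1, 1],
  xyz=[
    [0, 0, -2],
    [0, 0, -4],
    [0, 0, -4],
    [2.3, 5, 0],
    [2.3, 5, 0],
    [2.3, 5, 0],
    [2.3, 5, 0],
    [1.2, 3, 0],
  ],
  yaw=[0, 0, 0, 0, 0, 0, 0, 0],
)

```text
time: 8.35
tool_pos: [534.1, 53.1, 135.6]
tool_rot: [-3.136, -0.006, -0.128]
wrist_force: [0.2, 1.4, -0.7]
gripper_width: 0.237
```

Emit:
move_arm(
  grip=[1, 1, 1, 1, 1, 1, 1, 1],
  xyz=[
    [0, 0, 0],
    [0, 0, 0],
    [0, 0, 0],
    [0, 0, 0],
    [0, 0, 0],
    [0, 0, 0],
    [0, 0, 0],
    [0, 0, 0],
  ],
  yaw=[0, 0, 0, 0, 0, 0, 0, 0],
)

```text
time: 9.35
tool_pos: [533.8, 54.8, 137.8]
tool_rot: [-3.135, -0.007, -0.127]
wrist_force: [0.1, -0.5, -0.4]
gripper_width: 0.239
```

```bash
python3 -c "
from h import *
rel([540.5,29.3,110])
b=snap('side','s4');t=snap('top','t4')
z=lambda i:cv2.resize(i,None,fx=4,fy=4,interpolation=cv2.INTER_CUBIC)
cv2.imwrite('pics/s4c.png',np.hstack([z(b[150:280,250:350]),z(t[140:270,270:370])]))"
```

```text
t 9.35 pos [533.832  54.786 137.752] rot [-3.135 -0.007 -0.127] F [ 0.128 -0.462 -0.449] w 0.2386624995943113
shift cm [0.965 2.462 2.766] turn None
```

View pics/s4c.png

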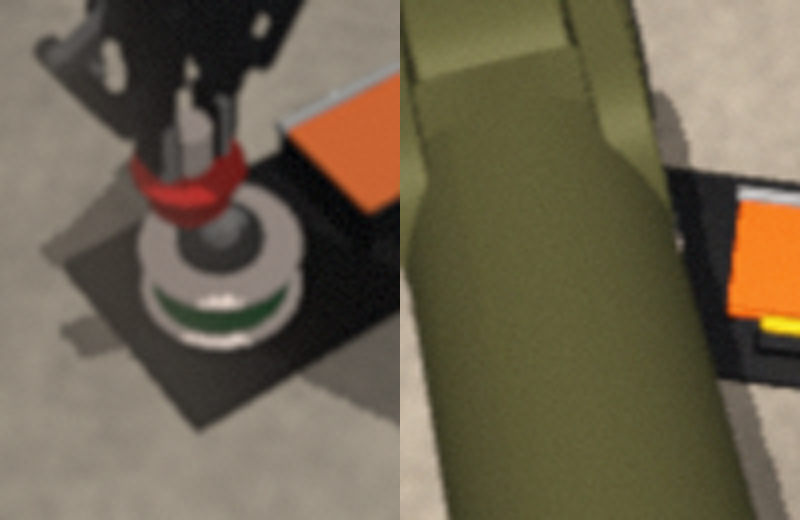

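The side view shows the cap upright in the fingers with its flange centre near crop (188,163), and the stud visible below it. The arm blocks the top view. Computing the cap's offset from the TCP.

```bash
python3 -c "
from h import *
s=sensors.state()
c=s['tool_pos']
g=lambda u,v:(250+(u+.5)/4-.5,150+(v+.5)/4-.5)
print('flange',onz('side',*g(188.5,163),c[2]-2))
print('collar now',onz('side',*g(220,240),56), 'spool',onz('side',*g(221,244),48))
# projected outlines for hypotheses of x offset
th=np.linspace(0,2*np.pi,73)
for ox in(-4,-2,0,2):
  for oy in (0,):
    q=np.array([proj('side',[c[0]+ox+27*np.cos(a),c[1]+oy+27*np.sin(a),c[2]-3]) for a in th])
    b=np.array([proj('side',[c[0]+ox+20.5*np.cos(a),c[1]+oy+20.5*np.sin(a),c[2]-25]) for a in th])
    k=(q-[250,150])*4+1.5; kb=(b-[250,150])*4+1.5
    print(ox,'u',k[:,0].min(),k[:,0].max(),'v',k[:,1].min(),k[:,1].max(),'skirt bottom',kb[:,0].min(),kb[:,0].max(),kb[:,1].max())
"
```

```text
flange [532.16027461  55.57550352 135.75569612]
collar now [538.1064528   31.92659172  56.        ] spool [540.78123129  28.91793169  48.        ]
-4 u 134.42767824615635 252.16884447893017 v 123.91829778185638 210.69672742549244 skirt bottom 150.86713922534727 238.21836915601807 231.29914233933903
-2 u 131.59047747763407 249.1782746782069 v 121.69105662139589 208.2403538578385 skirt bottom 148.07288818634333 235.313402490184 228.88710015802508
0 u 128.7609066550392 246.19549580965054 v 119.4696262963812 205.79056315810772 skirt bottom 145.2859233080876 232.41583264596306 226.48129840982608
2 u 125.93894261364858 243.22048586935898 v 117.25398981103808 203.34733604166195 skirt bottom 142.5062233878068 229.52563924853348 224.08171958578998
```

Emit:
move_arm(
  grip=[1, 1, 1, 1, 1, 1, 1, 1],
  xyz=[
    [0.5, 1.2, 0],
    [0.5, 1.1, 0.5],
    [0, 0, 1],
    [0, 0, 1],
    [0, 0, 0.4],
    [0, 0, 0],
    [0, 0, 0],
    [0, 0, 0],
  ],
  yaw=[0, 0, 0, 0, 0, 0, 0, 0],
)

```text
time: 10.45
tool_pos: [541.2, 28.8, 105.9]
tool_rot: [-3.135, -0.006, -0.127]
wrist_force: [-1.0, -0.1, -0.7]
gripper_width: 0.235
```

```bash
python3 -c "
from h import *
rel([541.3,29.6,103])
b=snap('side','s5')
z=lambda i:cv2.resize(i,None,fx=5,fy=5,interpolation=cv2.INTER_CUBIC)
cv2.imwrite('pics/s5c.png',z(b[160:270,250:370]))"
```

```text
t 10.45 pos [541.2    28.754 105.93 ] rot [-3.135 -0.006 -0.127] F [-0.96  -0.069 -0.722] w 0.2346145740138991
shift cm [-0.002 -0.083  0.294] turn None
```

View pics/s5c.png

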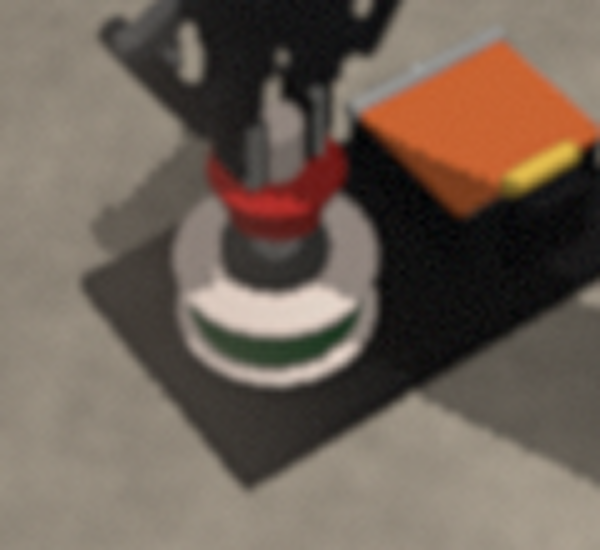

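Cap skirt centre u≈277.5, flange ≈279, collar ≈275 in the 5x crop, almost above the stud. Checking the slant of the vertical in the image.

```bash
python3 -c "
from h import *
g=lambda p:((proj('side',p)-[250,160])*5+2)
th=np.linspace(0,2*np.pi,181)
def box(x,y,z,r):
  k=np.array([g([x+r*np.cos(a),y+r*np.sin(a),z]) for a in th]); return k[:,0].min().round(1),k[:,0].max().round(1),k[:,1].min().round(1),k[:,1].max().round(1)
for xy in((541.2,28.8),(540,29.5),(539,30.5),(543,28.8)):
  print(xy,'flange',box(*xy,103,27),'skirt bot',box(*xy,81,20.5),'collar',box(*xy,56,23),'spool',box(*xy,48,42))
"
```

```text
(541.2, 28.8) flange (np.float64(204.4), np.float64(343.6), np.float64(113.6), np.float64(216.5)) skirt bot (np.float64(223.1), np.float64(326.5), np.float64(163.0), np.float64(240.8)) collar (np.float64(219.0), np.float64(332.3), np.float64(199.3), np.float64(286.0)) spool (np.float64(173.2), np.float64(378.5), np.float64(178.1), np.float64(336.1))
(540, 29.5) flange (np.float64(205.1), np.float64(344.5), np.float64(116.0), np.float64(219.2)) skirt bot (np.float64(223.8), np.float64(327.3), np.float64(165.5), np.float64(243.4)) collar (np.float64(219.6), np.float64(333.0), np.float64(201.8), np.float64(288.6)) spool (np.float64(173.8), np.float64(379.3), np.float64(180.4), np.float64(338.8))
(539, 30.5) flange (np.float64(204.8), np.float64(344.4), np.float64(118.6), np.float64(222.0)) skirt bot (np.float64(223.6), np.float64(327.2), np.float64(168.1), np.float64(246.2)) collar (np.float64(219.4), np.float64(333.0), np.float64(204.3), np.float64(291.4)) spool (np.float64(173.5), np.float64(379.3), np.float64(182.9), np.float64(341.7))
(543, 28.8) flange (np.float64(201.3), np.float64(340.4), np.float64(111.2), np.float64(213.9)) skirt bot (np.float64(220.1), np.float64(323.4), np.float64(160.6), np.float64(238.2)) collar (np.float64(216.0), np.float64(329.2), np.float64(196.9), np.float64(283.4)) spool (np.float64(170.3), np.float64(375.4), np.float64(175.8), np.float64(333.5))
```

Emit:
move_arm(
  grip=[1, 1, 1, 1, 1, 1, 1, 1],
  xyz=[
    [0.02, -0.17, 0],
    [0, 0, 0.2],
    [0, 0, 0.2],
    [0, 0, 0.2],
    [0, 0, 0.2],
    [0, 0, 0.2],
    [0, 0, 0.1],
    [0, 0, 0],
  ],
  yaw=[0, 0, 0, 0, 0, 0, 0, 0],
)

```text
time: 11.5
tool_pos: [542.0, 30.6, 94.6]
tool_rot: [-3.135, -0.006, -0.127]
wrist_force: [0.4, -0.4, 0.1]
gripper_width: 0.237
```

Emit:
move_arm(
  grip=[1, 1, 1, 1, 1, 1, 1, 1],
  xyz=[
    [0, 0, 0.2],
    [0, 0, 0.2],
    [0, 0, 0.2],
    [0, 0, 0.2],
    [0, 0, 0.1],
    [0, 0, 0.1],
    [0, 0, 0],
    [0, 0, 0],
  ],
  yaw=[0, 0, 0, 0, 0, 0, 0, 0],
)

```text
time: 12.5
tool_pos: [544.4, 27.5, 93.0]
tool_rot: [3.141, -0.011, -0.129]
wrist_force: [-1.1, 0.5, 2.9]
gripper_width: 0.234
```

Emit:
move_arm(
  grip=[1, 1, 1, 1, 1, 1, 1, 1],
  xyz=[
    [0, 0, 0.1],
    [0, 0, 0.1],
    [0, 0, 0.1],
    [0, 0, 0.1],
    [0, 0, 0.1],
    [0, 0, 0.1],
    [0, 0, 0.1],
    [0, 0, 0.1],
  ],
  yaw=[0, 0, 0, 0, 0, 0, 0, 0],
)

```text
time: 13.5
tool_pos: [544.9, 27.8, 92.1]
tool_rot: [3.138, -0.012, -0.129]
wrist_force: [-4.2, -0.2, 10.4]
gripper_width: 0.236
```

```bash
python3 -c "
from h import *
rel([543,28,93])
print(sensors.state()['moment'])
b=snap('side','s6')
z=lambda i:cv2.resize(i,None,fx=5,fy=5,interpolation=cv2.INTER_CUBIC)
cv2.imwrite('pics/s6c.png',z(b[160:270,250:370]))"
```

```text
t 13.5 pos [544.935  27.837  92.115] rot [ 3.138 -0.012 -0.129] F [-4.244 -0.152 10.352] w 0.23575033857822839
shift cm [-0.193  0.009 -0.091] turn None
[-0.164  1.178  0.   ]
```

View pics/s6c.png

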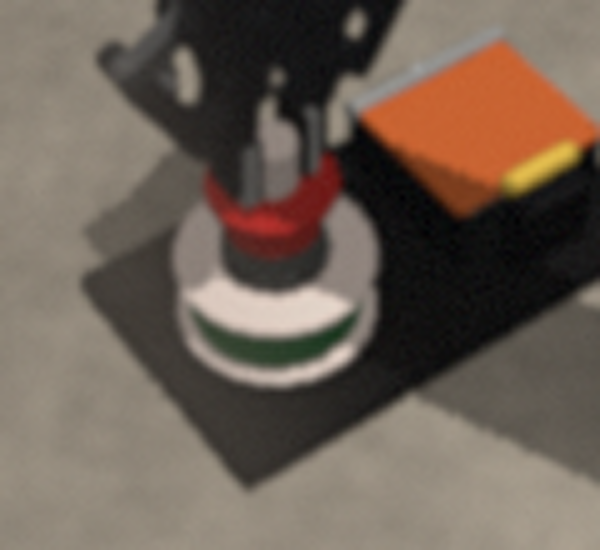

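The cap sits level on the balls, flange 204–344 (centre 274, matching the axis). The arm drifts +x under load, so I'll push on with a small −x trim.

Emit:
move_arm(
  grip=[1, 1, 1, 1, 1, 1, 1, 1],
  xyz=[
    [-0.1, 0, 0.1],
    [-0.1, 0, 0.15],
    [-0.05, 0, 0.2],
    [-0.05, 0, 0.2],
    [-0.05, 0, 0.2],
    [-0.05, 0, 0.2],
    [-0.05, 0, 0.2],
    [-0.05, 0, 0.2],
  ],
  yaw=[0, 0, 0, 0, 0, 0, 0, 0],
)

```text
time: 14.55
tool_pos: [543.1, 27.7, 81.4]
tool_rot: [3.137, -0.018, -0.13]
wrist_force: [0.1, -0.6, 0.5]
gripper_width: 0.238
```

Emit:
move_arm(
  grip=[1, 1, 1, 1, 1, 1, 1, 1],
  xyz=[
    [0, 0, 0.2],
    [0, 0, 0.2],
    [0, 0, 0.2],
    [0, 0, 0.2],
    [0, 0, 0.3],
    [0, 0, 0.3],
    [0, 0, 0.3],
    [0, 0, 0.3],
  ],
  yaw=[0, 0, 0, 0, 0, 0, 0, 0],
)

```text
time: 15.55
tool_pos: [545.6, 28.1, 80.5]
tool_rot: [3.129, -0.02, -0.131]
wrist_force: [-8.8, -1.7, 21.0]
gripper_width: 0.23
```

```bash
python3 -c "
from h import *
rel([543,28,80])
b=snap('side','s7')
z=lambda i:cv2.resize(i,None,fx=5,fy=5,interpolation=cv2.INTER_CUBIC)
cv2.imwrite('pics/s7c.png',z(b[160:270,250:370]))"
```

```text
t 15.55 pos [545.634  28.074  80.49 ] rot [ 3.129 -0.02  -0.131] F [-8.848 -1.745 21.042] w 0.22956445386545826
shift cm [-0.261  0.041  0.044] turn None
```

View pics/s7c.png

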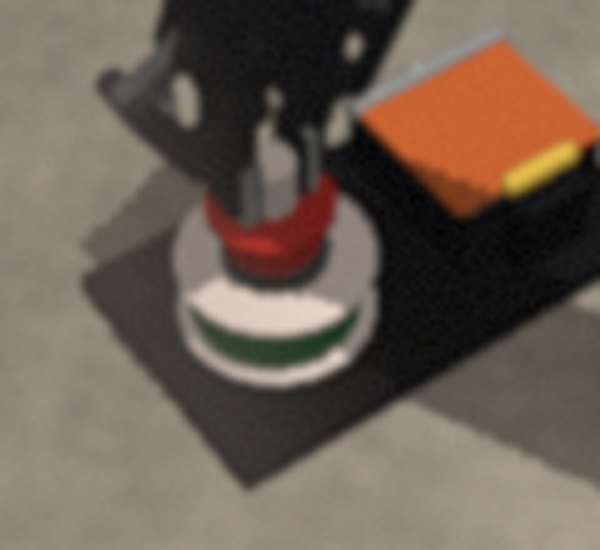

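The skirt is down on the collar, the guard is still latched, and the push reads 21 N. One more call trims the sideways load while keeping the push on.

Emit:
move_arm(
  grip=[1, 1, 1, 1, 1, 1, 1, 1],
  xyz=[
    [-0.1, 0, 0.3],
    [-0.1, 0, 0.3],
    [-0.1, 0, 0.3],
    [-0.1, 0, 0.3],
    [-0.1, 0, 0.3],
    [-0.1, 0, 0.3],
    [-0.1, 0, 0.3],
    [-0.1, 0, 0.3],
  ],
  yaw=[0, 0, 0, 0, 0, 0, 0, 0],
)

```text
time: 16.6
tool_pos: [545.4, 28.3, 80.7]
tool_rot: [3.12, -0.033, -0.132]
wrist_force: [-6.9, -1.3, 18.3]
gripper_width: 0.236
```

```bash
python3 -c "
from h import *
for i in range(6): b=snap('side','s8')
rel([543,28,80]);print(sensors.state()['moment'])
z=lambda i:cv2.resize(i,None,fx=5,fy=5,interpolation=cv2.INTER_CUBIC)
cv2.imwrite('pics/s8c.png',z(b[160:270,250:370]))"
```

```text
t 16.9 pos [545.418  28.329  80.707] rot [ 3.12  -0.033 -0.132] F [-7.236 -1.896 18.111] w 0.2357731029863836
shift cm [-0.238  0.063  0.064] turn None
[-0.14   1.731  0.074]
```

View pics/s8c.png

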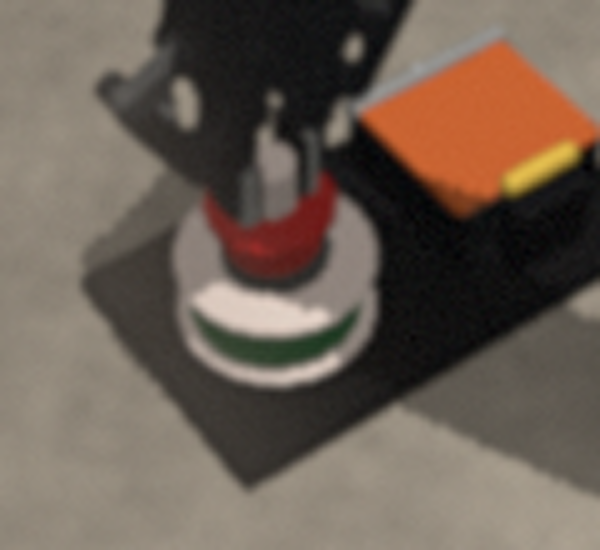

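The cap is home, but the flange centre (270) sits about 2 mm off towards +x and the tool leans 0.03 rad. I'll ease the load, trim −x, and push again more squarely.

Emit:
move_arm(
  grip=[1, 1, 1, 1, 1, 1, 1, 1],
  xyz=[
    [-0.1, 0, 0.05],
    [-0.2, 0, 0.05],
    [-0.2, 0, 0.05],
    [-0.2, 0, 0.1],
    [-0.3, 0, 0.1],
    [-0.3, 0, 0.1],
    [-0.3, 0, 0.2],
    [-0.3, 0, 0.2],
  ],
  yaw=[0, 0, 0, 0, 0, 0, 0, 0],
)

```text
time: 17.9
tool_pos: [542.7, 28.8, 81.5]
tool_rot: [3.123, -0.069, -0.134]
wrist_force: [2.1, -2.5, 11.2]
gripper_width: 0.236
```

Emit:
move_arm(
  grip=[1, 1, 1, 1, 1, 1, 1, 1],
  xyz=[
    [0.1, 0, 0],
    [0.2, 0, 0],
    [0.2, 0, 0],
    [0.2, 0, 0],
    [0.2, 0, 0],
    [0.2, 0, 0],
    [0.2, 0, 0],
    [0.2, 0, 0],
  ],
  yaw=[0, 0, 0, 0, 0, 0, 0, 0],
)

```text
time: 18.9
tool_pos: [544.2, 28.7, 80.9]
tool_rot: [3.116, -0.038, -0.132]
wrist_force: [-5.2, -1.1, 10.1]
gripper_width: 0.238
```

Emit:
move_arm(
  grip=[1, 1, 1, 1, 1, 1, 1, 1],
  xyz=[
    [0.3, 0.2, 0],
    [0.3, 0.2, 0],
    [0.3, 0.2, 0],
    [0.3, 0.2, 0],
    [0.3, 0.2, 0],
    [0.3, 0.2, 0],
    [0.3, 0.2, 0],
    [0.3, 0.2, 0],
  ],
  yaw=[0, 0, 0, 0, 0, 0, 0, 0],
)

```text
time: 19.9
tool_pos: [546.1, 27.6, 80.6]
tool_rot: [3.127, 0.01, -0.124]
wrist_force: [-7.6, 1.6, 11.3]
gripper_width: 0.232
```

Emit:
move_arm(
  grip=[1, 1, 1, 1, 1, 1, 1, 1],
  xyz=[
    [0, 0.2, 0.1],
    [0, 0.2, 0.2],
    [0, 0.2, 0.3],
    [0, 0.1, 0.3],
    [0, 0.1, 0.3],
    [0, 0.1, 0.3],
    [0, 0.1, 0.3],
    [0, 0, 0.3],
  ],
  yaw=[0, 0, 0, 0, 0, 0, 0, 0],
)

```text
time: 20.9
tool_pos: [545.9, 27.6, 80.5]
tool_rot: [3.13, 0.01, -0.121]
wrist_force: [-8.3, -3.0, 24.7]
gripper_width: 0.238
```

```bash
python3 -c "
from h import *
b=snap('side','s9')
z=lambda i:cv2.resize(i,None,fx=5,fy=5,interpolation=cv2.INTER_CUBIC)
cv2.imwrite('pics/s9c.png',z(b[160:270,250:370]))
rel([543,28,80]);print(sensors.state()['moment'])
g=lambda p:((proj('side',p)-[250,160])*5+2)
th=np.linspace(0,2*np.pi,181)
for xy in((541.2,28.8),(543,28.8)):
  k=np.array([g([xy[0]+27*np.cos(a),xy[1]+27*np.sin(a),77.5]) for a in th]);print(k.min(0),k.max(0))
"
```

```text
t 20.95 pos [545.889  27.583  80.464] rot [ 3.13   0.01  -0.121] F [-8.112 -2.53  24.382] w 0.23379728927599247
shift cm [-0.291 -0.007  0.049] turn None
[-0.354  1.801 -0.117]
[207.011 157.014] [342.779 259.336]
[204.024 154.641] [339.647 256.741]
```

```bash
python3 -c "
from h import *
rel([543,28,80]); print(manip.job_done())"
```

```text
t 20.95 pos [545.889  27.583  80.464] rot [ 3.13   0.01  -0.121] F [-8.112 -2.53  24.382] w 0.23379728927599247
shift cm [-0.291 -0.007  0.049] turn None
the job is handed in; nothing more can be done
None
```

I shut the guard first, then pushed the cap onto its seat. I handed in at about 21 s with the fingers still gripping the knob and pressing down.

- **Guard:** I pressed it down until the push read 32 N with the fingertip at 51.6 mm. The side and top pictures after I lifted off showed it lying flat under the latch, and it was still shut in the last picture I could see.
- **Cap:** It rested on the balls at about 10 N, then the force fell to 0.5 N after an 11 mm drop, so it went past the balls. The final TCP height of 80.5 mm puts the underside at about 56 mm, which is seat height. The final push is about 24 N down.
- **Checks that disagreed:**
  - While pressing, the tool drifted about 2 mm towards +x and leaned up to 0.07 rad. I worked it back to about 0.01 rad.
  - About 8 N of sideways force remained at the end.
  - The last picture I could see was taken before that correction, because the 12-picture limit was reached. The final squareness rests on the pose and force readings only.
- **Bystanders:** I never touched the gift box, the ribbon roll or the tin. I took no final picture of them.

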